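# Hang the tape shelf on the slotted upright

## Robot

A 6-joint arm with a two-finger parallel gripper is mounted at the origin on the work surface. World frame = base frame: x ahead of the robot, y to its left, z up, the work surface at z = 0. Lengths are in m, angles in degrees, forces in N, time in s.
With the tool pointing down it reaches from about 0.35 to 1 m from the base axis. Payload 7.1 kg.
Tool frame: the origin (TCP) lies at the very end of the fingers, on their centre line; the grasp point (between the pads) lies 19 mm behind it; z points along the fingers, y is the direction in which the jaws open and shut (so a half turn about z gives the same grasp; the last joint's range is limited). The gripper opens to 85 mm and grips with 20 to 120 N. Pads are 22 mm wide; open, the fingers measure 114 mm over their backs; the gripper's body (76 mm by 85 mm) begins 54 mm behind the grasp point. The pads swing forward as they close: fully open they stand 13 mm farther back than shut.
Start: joints at [70.187, 24.242, 93.386, -0, 62.372, -1.089], TCP at [0.201, 0.592, 0.231] pointing down, gripper open.
Joint ranges: [-172.04, 172.04], [-51.8, 120.97], [4.93, 147.93], [-75.15, 255.16], [6.16, 154.13], [-145.62, 145.62]. Speed limits (degrees/s): [136.94, 136.94, 172.46, 180, 180, 180].

## Interface

Orientations are given as [roll, pitch, yaw] about the fixed x, y, z axes, in that order (R = Rz(yaw) Ry(pitch) Rx(roll)).
In Python, from station import arm gives the robot as it stands.
- The arm moves only by the tool move_arm, never from a script. Its argument "deltas" is a list of rows, each a list of 6 numbers: the shift along the tool's x, y, z in m, then the turn, a rotation vector about the tool's x, y, z in rad. A call has 1 to 10 rows; each row is the pose to reach, as a shift and turn from the pose measured when the call began, along the tool's axes at that moment; what a row does not reach only later rows make up. A row lasts 1/10 s, in which the tool goes at most 50 mm and 8.59 degrees, less where a joint would pass 70% of its speed; a pose out of reach is approached as far as the arm can. A call with a gripper value outside its range is refused whole. "claw" is the opening, from 0 (shut) to 1 (fully open), set as the call begins (left out, the last holds). The fingers move at their own pace and stop on an object; "squeeze" is the grip in N (left out, the last holds). Time passes only in rows, so rows that repeat a pose let the fingers close. It gives the time, the measured TCP pose, the force and the opening at its end, in the units of the state.
- arm.get_obs(): the state, without advancing time (a new reading comes with each control period).
- arm.camera(name): name is "side" or "top" or "wrist"; returns a dict with "frame" (480x640x3 uint8, blue, green, red), "range_z" (480x640 float32, m along the optical axis (not along the pixel's ray), 0 where there is no reading), "fx", "fy", "cx", "cy" (pixels), "camera_from_world" (4x4, takes a point from world to camera coordinates). Camera axes: x right, y down, z forward; pixel columns grow to the right and rows downward; lengths in m; the calibration is good to about 2 mm. The wrist camera is an equidistant fisheye: a pixel r from the principal point sees the ray r / f radians off the axis. A picture is of the moment at which its call begins.
- arm.close_job(): hands the job in, once; it reports no verdict.
The state is a dict: "time": time; "joint_pos": joint angles; "joint_velocities": joint speeds; "joint_efforts": joint torques, N m; "tool_pos": TCP position; "eef_rot": TCP orientation; "wrist_force": force on the tool from outside, world axes, zero at the start; "moment": the same for the moment, N m; "finger_gap": finger opening in m.
Only numpy, scipy, OpenCV 4.12 (cv2) and the standard library are available. Lean on these libraries where they do the work, as an engineer would, in place of code of your own. Each camera call takes 0.05 s, during which the arm holds its last target.

## Task

Pick up the little aluminium tape shelf, hook both its claws into the slots of the steel upright, and press it down on its sprung rest until the brass catch snaps out over it; then let go and leave it hanging there, level and locked. Work by feel and gently: never push it against the upright harder than about 40 N, and leave the jar, stapler, tape and tin where they are.

Things in the scene. Friction and masses are not known exactly. Their poses are not given: they have to be found in the camera images.
- upright: Dark steel post on a 150 x 130 x 8 mm foot, two cheeks 125 mm high, set 6 mm back, with a bright slotted steel strip (42 wide, 4 thick) between them. Origin on the table under the centre line of the strip's front face; z up; the face looks along -x, claws enter along +x. The strip was set by hand anywhere in a 34 mm range of height that no pose tells; it stays put under the forces of the job.
- strip_mid (a point): On the strip's face and centre line, fixed to the post at height 61 mm. Z below means the height of the shelf's underside when just locked: 44 to 78 mm, differing each time, to be felt. Two slots on the centre line, 11 mm wide, 24 high, 30 deep: from Z+9 to Z+33 and Z+41.5 to Z+65.5 mm. Strip top Z+95. The claws enter only with the underside at Z+7.5 to Z+11.5; hard stop at Z-2.5.
- rest (a joint): Sprung rest: aluminium step 30 mm wide standing 100 mm out of the face below the slots, top at Z+4 mm when free; touching it with the shelf's underside tells the height. Value: how far it is pressed straight down, m, 0 free, at most 0.012. It pushes back with 4.8 N at first and 1.2 N more per mm. With the shelf locked it stays at about 0.004.
- catch (a joint): Brass sprung catch above the slots on the centre line, 7 mm wide, 9 high, underside at Z+70 mm, standing 6 mm out of the face. Value: how far it is pushed straight in, m, 0 out, at most 0.011; takes 0.5 to 2 N. The spine pushes it in as the claws enter; once the shelf's underside is down to Z it springs out over the spine's top and holds the shelf down on the rest.
- bracket: Tape shelf, aluminium, 0.2 to 0.33 kg, standing on its tray. Origin at the tray's underside on the centre line, in the plane of the spine's back; z up, claws to +x, tray to -x. Tray 127 x 60 x 5 mm (x -130 to -3), 18 mm lip at its end. Spine 12 thick, 16 wide, 70 high. Rib along the middle, 12 thick, x -90 to -12, top at z 60. Fully hooked in: x, y and yaw equal the upright's.
- claws (a point): Middle of the tip of the lower claw's neck: x 12.5, y 0, z 16.5 mm of the bracket. Two claws, 4 mm thick (y), reach 12.5 mm behind the spine at z 1.5 to 21.5 and 34 to 54 mm; each is a 10 mm high neck with a lip hanging 10 mm below it, 7.5 mm gap between spine and lip.
- bracket_grip (a point): Point in the rib to grip from above, fingers closing along the bracket's y (12 mm thick): at x -55, y 0, z 42 mm of the bracket, 18 mm below the rib's top and 37 mm above the tray.
- jar: Bystander: grey jar, 84 mm across, 110 mm high, on the wooden turntable (220 mm across, 22 mm high). Origin at its underside.
- stapler: Bystander: yellow plastic stapler, 130 x 36 x 49 mm, lying along its x. Origin at its underside.
- tape: Bystander: roll of clear tape lying flat, 96 mm across, 48 mm high. Origin at its underside.
- tin: Bystander: closed aluminium tin, 94 mm across, 60 mm high. Origin at its underside.
There are look-alikes about, which are no part of the job. What is shaped like the bracket but purple or turquoise is not meant.

How it is judged (in metres and radians):
On the way:
1. both claws are in the slots, the spine on the strip's face with the catch pushed in, the shelf not yet pressed down (x of bracket in the frame of upright between -0.005 and 0.005 m and y of bracket in the frame of upright between -0.006 and 0.006 m and value of joint catch above 0.004 m and value of joint rest below 0.002 m), for 0.05 s.
At the end, for the whole second after the job is handed in: The shelf hangs locked and at rest: the back of its spine within 5 mm of the strip's face and within 6 mm of its centre line, level within 4 degrees and square within 6 degrees, the catch standing out over the spine (within 2 mm of fully out), and the sprung rest still held down by more than 2.5 mm (x of bracket in the frame of upright between -0.005 and 0.005 m and y of bracket in the frame of upright between -0.006 and 0.006 m and value of joint catch below 0.002 m and value of joint rest above 0.0025 m and angle between bracket's own z axis and vertical below 0.07 rad and angle between the x axis of bracket and the x axis of upright, either way round below 0.1 rad and linear speed of bracket below 0.02 m/s); the robot touches nothing.
It fails at once if the shelf is pushed against the upright (strip, rest and catch included) with more than 40 N (contact force between bracket and upright above 40 N).
It fails at once if the jar, stapler, tape or tin is moved more than 30 mm (distance of any of jar, stapler, tape, tin from where it was at the start of the episode above 0.03 m).
It also fails if it takes over 51 s, if anything falls off the work surface, if the arm or the gripper's body presses on something with over 40 N, if the wrist force passes 120 N, or if a joint passes its speed limit or range.

## Working session

There is one attempt and no reset: what is moved stays moved. The work goes in short steps, Python scripts to look and compute and a tool call to move; the robot and the scene stay as the last step left them, time stands still between calls to the robot, and variables do not carry over. Pictures are saved under pics/ and viewed, and the job is handed in when it is done.

Besides the shell and the picture viewer there is one more tool, called after "Request:" as name(argument=value, ...) on one line, values as JSON. move_arm: Moves the arm, as the interface text tells. Its arguments: {"type":"object","properties":{"deltas":{"type":"array"},"claw":{"type":"number"},"squeeze":{"type":"number"}},"required":["deltas"]}

```bash
mkdir -p pics; ls
python3 - <<'E'
from station import arm
import cv2,numpy as np,pickle
print(arm.get_obs())
d={}
for n in ("side","top","wrist"):
    c=arm.camera(n); d[n]=c
    cv2.imwrite(f"pics/{n}0.png",c["frame"]); print(n,c["fx"],c["fy"],c["cx"],c["cy"],np.round(c["camera_from_world"],4).tolist())
pickle.dump(d,open("c0.pkl","wb"))
E
```

```text
pics
{'time': 0.0, 'joint_pos': array([ 7.01882439e+01,  2.42838889e+01,  9.34304155e+01,  1.26660418e-03,
        6.23730424e+01, -1.08796306e+00]), 'joint_velocities': array([ 0.11496053, -0.02090122, -0.0430738 , -0.02299256, -0.07315823,
        0.04995356]), 'joint_efforts': array([-2.63321439e-03, -5.57387924e+01, -2.81728917e+01, -2.22333924e-04,
        7.41330266e-03, -1.53377198e-05]), 'tool_pos': array([0.20041009, 0.59143006, 0.23055858]), 'eef_rot': array([-1.79912690e+02, -2.77958119e-03,  1.61275617e+02]), 'wrist_force': array([-0.12274171,  1.08006599, -0.25018329]), 'moment': array([-0.03174454,  0.01725591, -0.02684144]), 'finger_gap': 0.08551489272010111}
side 569.8833916042496 569.8833916042496 318.8799346671878 243.4853156109777 [[0.762, -0.6476, 0.0021, -0.416], [-0.4875, -0.5756, -0.6565, 0.2642], [0.4263, 0.4992, -0.7543, 1.3695], [0.0, 0.0, 0.0, 1.0]]
top 566.2329981163964 566.2329981163964 325.9319760939732 251.0486026685332 [[-0.01, -0.9999, -0.013, -0.0406], [-0.9913, 0.0116, -0.1311, 0.4823], [0.1312, 0.0115, -0.9913, 1.4157], [0.0, 0.0, 0.0, 1.0]]
wrist 371.64829954431775 371.64829954431775 318.50912181445744 243.27979049184617 [[0.3211, 0.947, -0.002, -0.6239], [0.9069, -0.3069, 0.2887, -0.0371], [0.2728, -0.0945, -0.9574, 0.3789], [0.0, 0.0, 0.0, 1.0]]
```

View pics/side0.png

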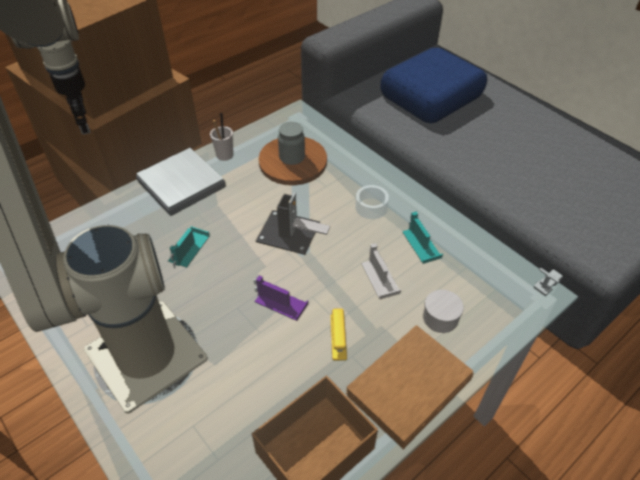

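View pics/top0.png

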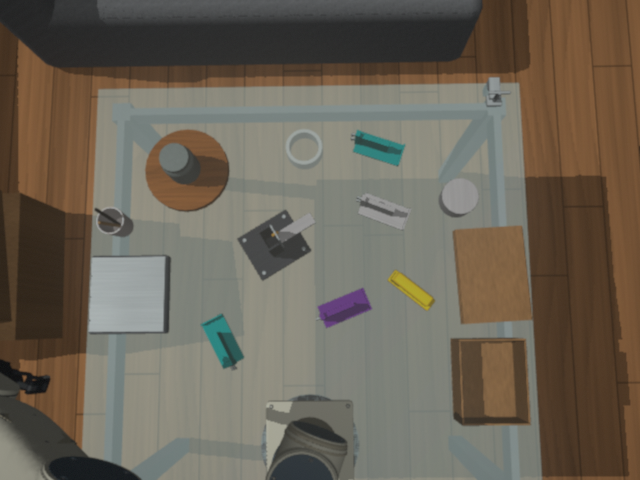

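View pics/wrist0.png

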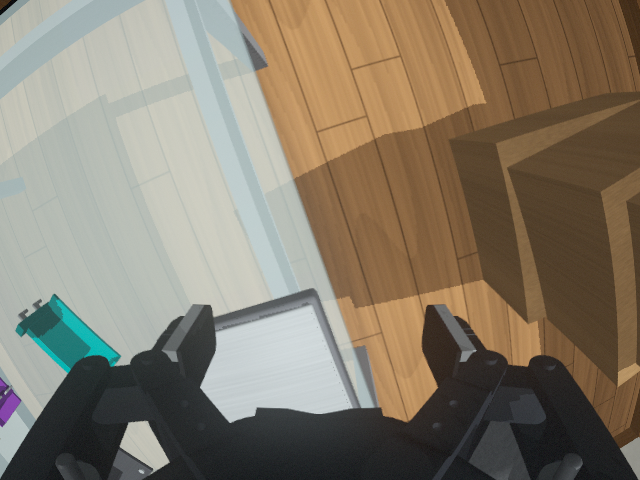

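Candidates shaped like the bracket are turquoise at top (378,147) and (222,342), purple at (345,307), and bare grey metal at (384,210), which is (380,273) in the side view. Only the grey one is aluminium. The upright is dark, at top (275,245), with its rest pointing to the right. Next I'll enlarge both.

Run:
```python
import cv2,numpy as np,pickle
d=pickle.load(open("c0.pkl","rb"))
def crop(n,x0,y0,w,h,s):
    return cv2.resize(d[n]["frame"][y0:y0+h,x0:x0+w],None,fx=s,fy=s,interpolation=cv2.INTER_CUBIC)
a=crop("top",340,180,80,60,5);b=crop("top",230,200,100,85,4);
e=crop("side",350,235,60,70,5);f=crop("side",250,185,90,75,4.4)
def pad(i,W,H):
    o=np.zeros((H,W,3),np.uint8);i=i[:H,:W];o[:i.shape[0],:i.shape[1]]=i;return o
cv2.imwrite("pics/cr0.png",np.vstack([np.hstack([pad(a,400,300),pad(b,400,300)]),np.hstack([pad(e,400,300),pad(f,400,300)])]))
for n in ("top","side"):
    z=d[n]["range_z"];print(n,(z>0).mean())
```

```text
top 0.9960807291666667
side 0.9959244791666667
```

View pics/cr0.png

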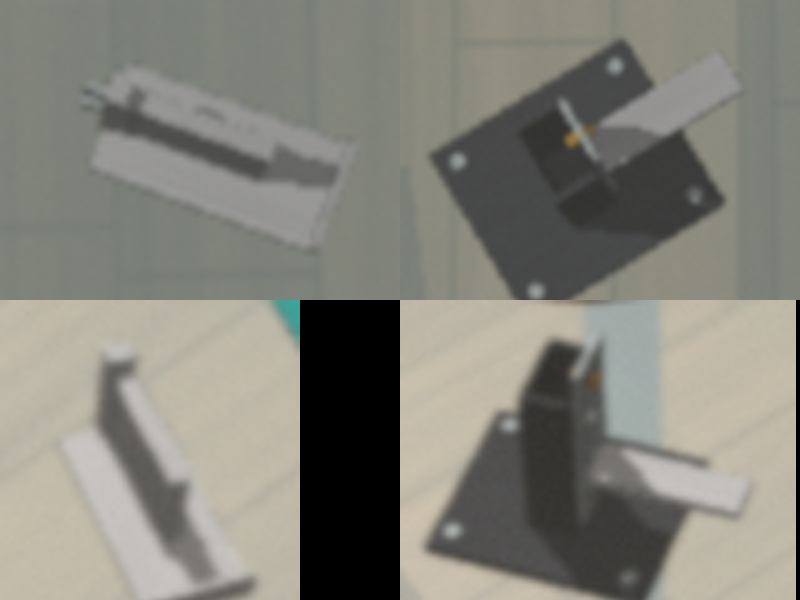

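The crops show the bracket as bare grey metal, claws at top (358,199) and lip at (410,215). The upright is dark, its rest pointing right and up to (414,213 in crop), about pixel (313,216). Next I'll use depth to get coarse poses.

```bash
cat > h.py <<'E'
import numpy as np,cv2
def cloud(c,x0=0,y0=0,x1=640,y1=480):
    v,u=np.mgrid[y0:y1,x0:x1]; z=c["range_z"][y0:y1,x0:x1]
    P=np.stack([(u-c["cx"])/c["fx"]*z,(v-c["cy"])/c["fy"]*z,z],-1).reshape(-1,3)[z.ravel()>0]
    col=c["frame"][y0:y1,x0:x1].reshape(-1,3)[z.ravel()>0]
    T=np.linalg.inv(c["camera_from_world"])
    return P@T[:3,:3].T+T[:3,3],col
def proj(c,P,fish=False):
    P=np.atleast_2d(P);T=c["camera_from_world"];Q=P@T[:3,:3].T+T[:3,3]
    if not fish: return np.c_[c["fx"]*Q[:,0]/Q[:,2]+c["cx"],c["fy"]*Q[:,1]/Q[:,2]+c["cy"]]
    r=np.hypot(Q[:,0],Q[:,1]);th=np.arctan2(r,Q[:,2])
    return np.c_[c["cx"]+c["fx"]*th*Q[:,0]/r,c["cy"]+c["fy"]*th*Q[:,1]/r]
def rayw(c,u,v,fish=False):
    if fish:
        dx,dy=(u-c["cx"])/c["fx"],(v-c["cy"])/c["fy"];th=np.hypot(dx,dy)
        q=np.array([np.sin(th)*dx/th,np.sin(th)*dy/th,np.cos(th)])
    else: q=np.array([(u-c["cx"])/c["fx"],(v-c["cy"])/c["fy"],1.])
    T=np.linalg.inv(c["camera_from_world"]);w=T[:3,:3]@q
    return T[:3,3],w/np.linalg.norm(w)
def atz(c,u,v,z,fish=False):
    o,w=rayw(c,u,v,fish);return o+w*(z-o[2])/w[2]
def tri(obs):
    A=np.zeros((3,3));b=np.zeros(3)
    for o,w in obs:
        M=np.eye(3)-np.outer(w,w);A+=M;b+=M@o
    p=np.linalg.solve(A,b);return p,[np.linalg.norm((np.eye(3)-np.outer(w,w))@(p-o)) for o,w in obs]
E
python3 - <<'E'
import pickle;from h import *
d=pickle.load(open("c0.pkl","rb"))
def st(n,*b):
    P,c=cloud(d[n],*b);return P
for n,b in (("top",(350,185,415,232)),("side",(355,235,405,302))):
    P=st(n,*b)
    for lo,hi in ((-.02,.003),(.003,.012),(.012,.03),(.05,.064),(.064,.08)):
        Q=P[(P[:,2]>lo)&(P[:,2]<hi)]
        if len(Q)<3: continue
        r=cv2.minAreaRect((Q[:,:2]*1000).astype(np.float32));print(n,lo,hi,len(Q),Q.mean(0).round(4),np.array(r[0]).round(1),np.array(r[1]).round(1),r[2])
print('upright')
for n,b in (("top",(230,200,325,285)),("side",(250,185,335,260))):
    P=st(n,*b)
    h=np.histogram(P[:,2],bins=np.arange(-.01,.2,.005));print(h[0])
    for lo,hi in ((.004,.012),(.03,.1),(.1,.12),(.12,.14),(.14,.2)):
        Q=P[(P[:,2]>lo)&(P[:,2]<hi)]
        if len(Q)<3: continue
        r=cv2.minAreaRect((Q[:,:2]*1000).astype(np.float32));print(n,lo,hi,len(Q),Q.mean(0).round(4),np.array(r[0]).round(1),np.array(r[1]).round(1),r[2])
E
```

```text
top -0.02 0.003 2104 [ 0.6008 -0.1954 -0.0017] [ 599.9 -195.3] [170.5 126.3] 89.09143829345703
top 0.003 0.012 578 [ 0.5884 -0.1967  0.0054] [ 598.2 -194.1] [168.3 123.5] 89.14187622070312
top 0.012 0.03 92 [ 0.5838 -0.2009  0.0191] [ 589.9 -190.4] [141.   59.5] 68.11608123779297
top 0.05 0.064 172 [ 0.5956 -0.1777  0.0572] [ 598.2 -172.7] [99.4 14.4] 70.54071044921875
top 0.064 0.08 37 [ 0.6069 -0.1518  0.0676] [ 595.3 -175.6] [87.1 15.4] 65.33148193359375
side -0.02 0.003 2382 [ 0.619  -0.1689 -0.0014] [ 620.1 -172.3] [241. 140.] 47.19832229614258
side 0.003 0.012 535 [ 0.5893 -0.1981  0.0054] [ 617.6 -173.6] [229.9 138.7] 47.15444564819336
side 0.012 0.03 137 [ 0.5793 -0.217   0.019 ] [ 596.3 -209.4] [131.3  59.3] 58.03700637817383
side 0.05 0.064 149 [ 0.594  -0.1846  0.0579] [ 595.9 -182.4] [93.  16.3] 70.20303344726562
side 0.064 0.08 33 [ 0.6084 -0.1488  0.0685] [ 600.1 -172.9] [76.5 14.3] 71.29518127441406
upright
[ 670 2771 2173 1279  297   18    7    8    6   10   14   59  268  156
   16    8   15    5    9   15    8   15   10   12    7   27   60   44
    2    3   20   14  
[... 415 characters left out ...]
0762 0.1444] [513.3  75.6] [41.   4.9] 30.63277244567871
[ 490 2463 1485  739  126   19   20   24   18   16   20   70  229  107
   25   25   25   28   30   28   40   30   31   35   33   38   67   30
   10   10   18    8    1    0    0    0    0    0    0    0    0]
side 0.004 0.012 1025 [0.4912 0.0827 0.007 ] [538.5 115.5] [294.7 239.2] 51.77043533325195
side 0.03 0.1 691 [0.5164 0.053  0.0613] [528.7  44.8] [ 61.3 139.4] 32.46212387084961
side 0.1 0.12 137 [0.4972 0.0854 0.1104] [503.5  86.9] [58.6 40.7] 30.81676483154297
side 0.12 0.14 117 [0.504  0.084  0.1258] [505.2  85.4] [58.5 44.6] 30.979433059692383
side 0.14 0.2 27 [0.5121 0.0725 0.1442] [511.9  72.3] [46.2  5.4] 32.825462341308594
```

```bash
cat >> h.py <<'E'
from scipy.spatial.transform import Rotation as Rn
def delta(obs,pos,psi,tilt=None):
    R0=Rn.from_euler('xyz',obs["eef_rot"],degrees=True)
    R1=Rn.from_euler('xyz',[180,0,psi],degrees=True)
    return np.r_[R0.inv().apply(np.array(pos)-obs["tool_pos"]),(R0.inv()*R1).as_rotvec()]
E
python3 - <<'E'
import pickle;from h import *;from station import arm
d=pickle.load(open("c0.pkl","rb"));o=arm.get_obs()
c=d["wrist"];T=np.linalg.inv(c["camera_from_world"])
R0=Rn.from_euler('xyz',o["eef_rot"],degrees=True)
print("cam in tool",R0.inv().apply(T[:3,3]-o["tool_pos"]).round(4),"axis",R0.inv().apply(T[:3,2]).round(3),R0.inv().apply(T[:3,0]).round(3))
print(delta(o,[0.56,-0.27,0.23],70).round(4), delta(o,[0.40,0.2,0.23],115).round(4))
E
```

```text
cam in tool [ 7.380e-02 -1.000e-04 -1.415e-01] axis [-0.289 -0.001  0.957] [-0.     1.     0.001]
[-6.171e-01 -7.005e-01  1.500e-03 -9.000e-04  9.000e-04  1.593e+00] [-3.147e-01 -3.068e-01  1.100e-03 -1.100e-03  5.000e-04  8.076e-01]
```

Request:
move_arm(deltas=[[-0.617, -0.7, 0, 0, 0, 1.593], [-0.617, -0.7, 0, 0, 0, 1.593], [-0.617, -0.7, 0, 0, 0, 1.593], [-0.617, -0.7, 0, 0, 0, 1.593], [-0.617, -0.7, 0, 0, 0, 1.593], [-0.617, -0.7, 0, 0, 0, 1.593], [-0.617, -0.7, 0, 0, 0, 1.593], [-0.617, -0.7, 0, 0, 0, 1.593], [-0.617, -0.7, 0, 0, 0, 1.593], [-0.617, -0.7, 0, 0, 0, 1.593]], claw=1)

```text
time: 1.15
tool_pos: [0.3935, 0.1286, 0.2316]
eef_rot: [180.0, 0.0, 75.0]
wrist_force: [1.2, 0.1, -0.0]
finger_gap: 0.0855
```

Run:
```python
from h import *;from station import arm
o=arm.get_obs();print(o["tool_pos"],o["eef_rot"],o["joint_pos"],delta(o,[0.56,-0.27,0.23],70).round(4))
```

```text
[0.39350462 0.12858398 0.23159809] [1.79975400e+02 4.79828664e-02 7.49930431e+01] [ 1.64875340e+01  6.04603711e+00  1.18655586e+02 -6.53952619e-02
  5.53024854e+01  3.15317084e+01] [-0.3419  0.264   0.002   0.0005  0.0008  0.0871]
```

Request:
move_arm(deltas=[[-0.342, 0.264, 0.002, 0, 0, 0.087], [-0.342, 0.264, 0.002, 0, 0, 0.087], [-0.342, 0.264, 0.002, 0, 0, 0.087], [-0.342, 0.264, 0.002, 0, 0, 0.087], [-0.342, 0.264, 0.002, 0, 0, 0.087], [-0.342, 0.264, 0.002, 0, 0, 0.087], [-0.342, 0.264, 0.002, 0, 0, 0.087], [-0.342, 0.264, 0.002, 0, 0, 0.087], [-0.342, 0.264, 0.002, 0, 0, 0.087], [-0.342, 0.264, 0.002, 0, 0, 0.087]])

```text
time: 2.15
tool_pos: [0.5611, -0.2741, 0.2296]
eef_rot: [179.9, 0.1, 69.8]
wrist_force: [-0.8, 0.4, 0.7]
finger_gap: 0.0855
```

Run:
```python
from h import *;from station import arm;import pickle
c=arm.camera("wrist");o=arm.get_obs();print(o["tool_pos"],o["eef_rot"],o["time"])
pickle.dump((c,o),open("w1.pkl","wb"));cv2.imwrite("pics/w1.png",c["frame"])
```

```text
[ 0.5599742  -0.27185687  0.22924774] [-1.79993332e+02  4.10538537e-02  6.98545277e+01] 2.2
```

View pics/w1.png

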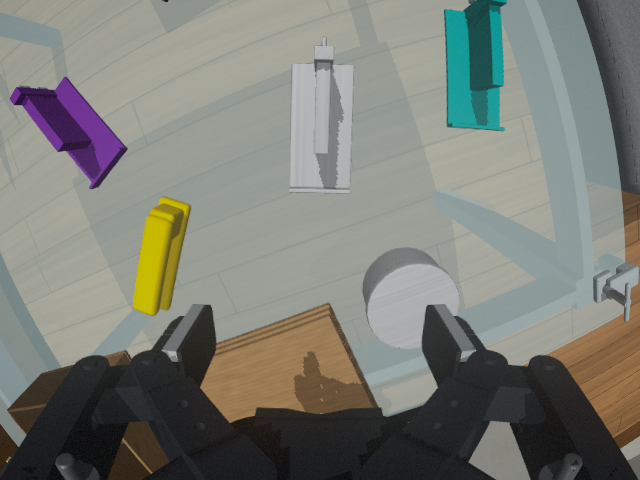

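The bracket shows clearly: tray corners near (293,65), (353,65), (351,193) and (290,193), claws at (324,42), rib end at (321,153). Next an enlarged crop.

Run:
```python
from h import *;import pickle
c,o=pickle.load(open("w1.pkl","rb"))
f=c["frame"]
a=cv2.resize(f[32:102,280:365],None,fx=8,fy=8,interpolation=cv2.INTER_CUBIC)
b=cv2.resize(f[130:200,280:365],None,fx=8,fy=8,interpolation=cv2.INTER_CUBIC)
cv2.imwrite("pics/w1a.png",a);cv2.imwrite("pics/w1b.png",b)
```

```text
(no output)
```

View pics/w1a.png

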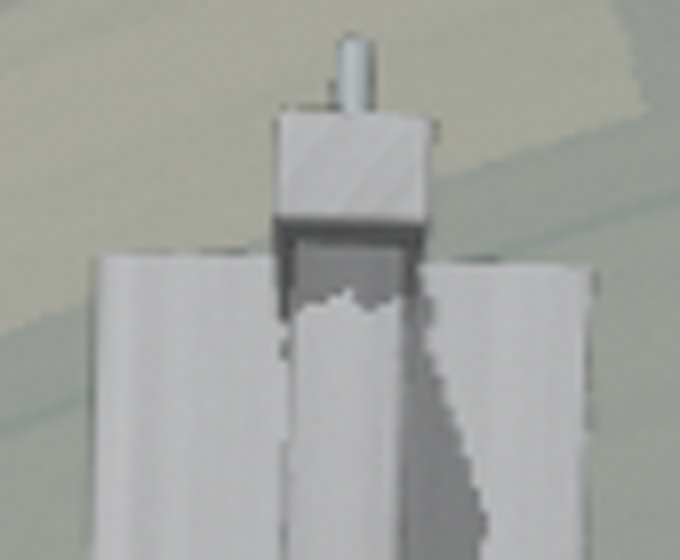

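View pics/w1b.png

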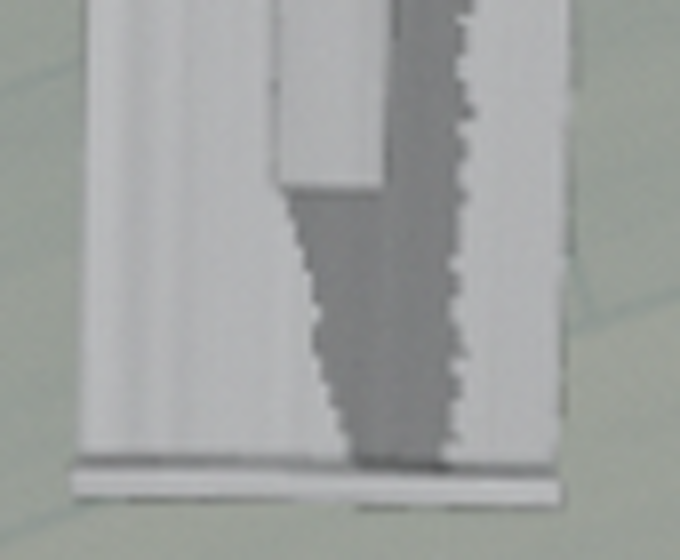

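```bash
cat > fitb.py <<'E'
from h import *;import pickle
from scipy.optimize import least_squares
c,o=pickle.load(open("w1.pkl","rb"))
a=lambda x,y:(280+x/8-.44,32+y/8-.44); b=lambda x,y:(280+x/8-.44,130+y/8-.44)
mod=np.array([[0,8,70],[0,-8,70],[-12,8,70],[-12,-8,70],[-90,6,60],[-90,-6,60],[-3,30,5],[-3,-30,5]])/1e3
px=np.array([a(278,112),a(432,118),a(275,218),a(428,222),b(278,185),b(383,188),a(100,255),a(590,265)])
def f(p):
    P=Rn.from_euler('z',p[3]).apply(mod)+p[:3]
    return (proj(c,P,True)-px).ravel()
s=least_squares(f,[.609,-.145,0,1.22]);print(s.x.round(4),np.degrees(s.x[3]),s.fun.reshape(-1,2).round(1))
E
python3 fitb.py
```

```text
[ 0.6162 -0.1372 -0.0046  1.1931] 68.36153716800854 [[-0.4 -0.2]
 [ 0.2 -0.3]
 [-0.4  0.5]
 [ 0.4  0.5]
 [-0.5 -0.1]
 [ 0.6 -0.2]
 [-0.  -0.4]
 [ 0.   0.1]]
```

```bash
cat >> fitb.py <<'E'
s=least_squares(lambda q:f([q[0],q[1],0,q[2]]),[.609,-.145,1.22]);print(s.x.round(4),np.degrees(s.x[2]),s.fun.reshape(-1,2).round(1).tolist())
x,y,t=s.x
g=np.array([x-.055*np.cos(t),y-.055*np.sin(t)]);print("grip",g)
from station import arm;o=arm.get_obs()
print(delta(o,[*g,.12],np.degrees(t)).round(4))
E
python3 fitb.py|tail -3
```

```text
[ 0.6159 -0.1378  1.1931] 68.36082981752477 [[-0.5, -0.7], [0.4, -0.9], [-0.5, 0.1], [0.5, 0.2], [-0.6, 0.9], [0.7, 0.9], [-0.4, -0.6], [0.4, -0.1]]
grip [ 0.59559767 -0.18890861]
[ 9.020e-02  4.900e-03  1.092e-01 -1.000e-04  7.000e-04  2.610e-02]
```

Request:
move_arm(deltas=[[0.05, 0.003, 0.05, 0, 0, 0.026], [0.09, 0.005, 0.109, 0, 0, 0.026], [0.09, 0.005, 0.109, 0, 0, 0.026], [0.09, 0.005, 0.109, 0, 0, 0.026], [0.09, 0.005, 0.109, 0, 0, 0.026], [0.09, 0.005, 0.109, 0, 0, 0.026]])

```text
time: 2.8
tool_pos: [0.5962, -0.1895, 0.1217]
eef_rot: [179.9, 0.0, 68.4]
wrist_force: [-0.2, -0.5, 0.5]
finger_gap: 0.0849
```

Run:
```python
from h import *;from station import arm;import pickle
c=arm.camera("wrist");o=arm.get_obs();print(o["tool_pos"],o["eef_rot"],o["time"])
pickle.dump((c,o),open("w2.pkl","wb"));cv2.imwrite("pics/w2.png",c["frame"])
```

```text
[ 0.59634585 -0.1898623   0.1220376 ] [1.79842887e+02 4.06381142e-02 6.83514070e+01] 2.85
```

View pics/w2.png

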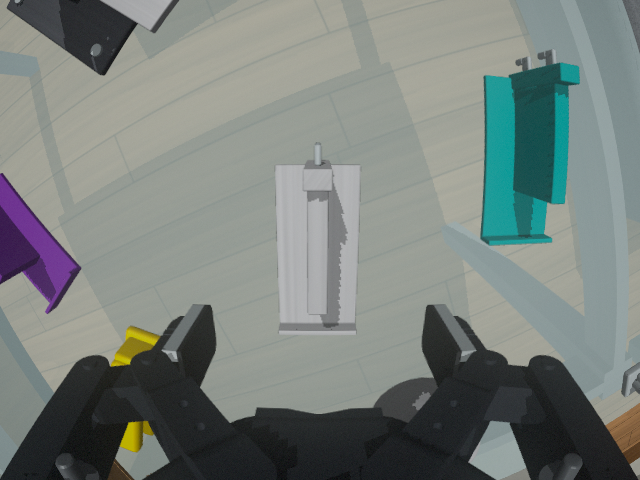

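Run:
```python
from h import *;import pickle
from scipy.optimize import least_squares
c,o=pickle.load(open("w2.pkl","rb"))
f=c["frame"];cv2.imwrite("pics/w2a.png",np.hstack([cv2.resize(f[135:205,270:366],None,fx=4,fy=4,interpolation=3),cv2.resize(f[275:345,270:366],None,fx=4,fy=4,interpolation=3)]))
mod=np.array([[0,8,70],[0,-8,70],[-12,8,70],[-12,-8,70],[-90,6,60],[-90,-6,60],[-3,30,5],[-3,-30,5]])/1e3
P=Rn.from_euler('z',1.1931).apply(mod)+[.6159,-.1378,0];print(proj(c,P,True).round(1))
```

```text
[[302.1 169.1]
 [332.9 169.1]
 [302.2 191.8]
 [332.7 191.8]
 [307.8 315.9]
 [327.3 315.9]
 [274.4 164.9]
 [360.7 164.9]]
```

View pics/w2a.png

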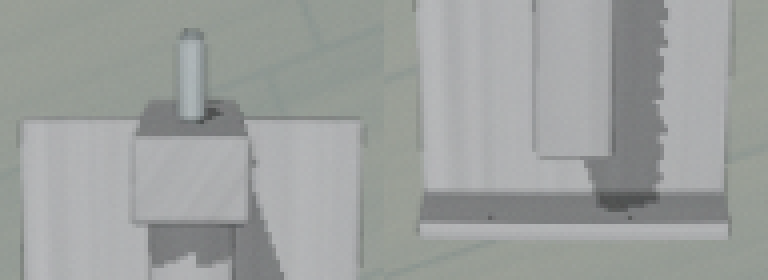

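Prediction and picture agree within about 1.5 px (≈1 mm). Next I descend and close.

Request:
move_arm(deltas=[[0.001, 0, 0.04, 0, 0, 0], [0.001, 0, 0.075, 0, 0, 0], [0.001, 0, 0.099, 0, 0, 0], [0.001, 0, 0.099, 0, 0, 0], [0.001, 0, 0.099, 0, 0, 0]])

```text
time: 3.35
tool_pos: [0.5975, -0.19, 0.0243]
eef_rot: [179.8, 0.0, 68.3]
wrist_force: [-0.3, -0.3, 0.8]
finger_gap: 0.0854
```

Request:
move_arm(deltas=[[0, 0, 0, 0, 0, 0], [0, 0, 0, 0, 0, 0], [0, 0, 0, 0, 0, 0], [0, 0, 0, 0, 0, 0], [0, 0, 0, 0, 0, 0], [0, 0, 0, 0, 0, 0], [0, 0, 0, 0, 0, 0], [0, 0, 0, 0, 0, 0], [0, 0, 0, 0, 0, 0], [0, 0, 0, 0, 0, 0]], claw=0, squeeze=70)

```text
time: 4.35
tool_pos: [0.5978, -0.1901, 0.0248]
eef_rot: [179.7, 0.0, 68.3]
wrist_force: [-1.1, -0.1, 4.9]
finger_gap: 0.011
```

Run:
```python
from station import arm
o=arm.get_obs();print(o)
```

```text
{'time': 4.35, 'joint_pos': array([-1.87002126e+01,  4.03431292e+01,  9.84337344e+01, -7.87542885e-02,
        4.09628263e+01,  3.05814996e+00]), 'joint_velocities': array([0.00323143, 0.03927801, 0.02786562, 0.07329874, 0.04618973,
       0.00401293]), 'joint_efforts': array([-4.79085767e-02, -5.89442682e+01, -1.79015762e+01, -1.24044414e-02,
       -4.21629148e-01,  2.23529205e-03]), 'tool_pos': array([ 0.59777286, -0.19006055,  0.02479853]), 'eef_rot': array([1.79737319e+02, 3.79387063e-02, 6.83009033e+01]), 'wrist_force': array([-1.06994655, -0.05161366,  4.93282223]), 'moment': array([0.0915482 , 0.33642002, 0.01232661]), 'finger_gap': 0.011038733783233638}
```

Run:
```python
from h import *;from station import arm
print(delta(arm.get_obs(),[.619,-.104,.20],121).round(4))
```

```text
[ 0.0877 -0.0113 -0.1753  0.004   0.0027 -0.9198]
```

Request:
move_arm(deltas=[[0, 0, -0.03, 0, 0, 0], [0, 0, -0.07, 0, 0, 0], [0, 0, -0.12, 0, 0, -0.1], [0.03, 0, -0.175, 0, 0, -0.25], [0.06, -0.005, -0.175, 0, 0, -0.4], [0.088, -0.011, -0.175, 0, 0, -0.55], [0.088, -0.011, -0.175, 0, 0, -0.7], [0.088, -0.011, -0.175, 0, 0, -0.85], [0.088, -0.011, -0.175, 0, 0, -0.92], [0.088, -0.011, -0.175, 0, 0, -0.92]])

```text
time: 5.35
tool_pos: [0.6188, -0.1035, 0.1989]
eef_rot: [179.9, 0.2, 121.1]
wrist_force: [-0.6, -0.0, -2.4]
finger_gap: 0.0112
```

Run:
```python
from h import *;from station import arm;import pickle
d={n:arm.camera(n) for n in ("wrist","side","top")};o=arm.get_obs();print(o["tool_pos"],o["eef_rot"],o["time"],o["wrist_force"],o["moment"],o["finger_gap"])
pickle.dump((d,o),open("w3.pkl","wb"));cv2.imwrite("pics/w3.png",d["wrist"]["frame"])
f=d["side"]["frame"];cv2.imwrite("pics/s3.png",cv2.resize(f[150:300,240:440],None,fx=4,fy=4,interpolation=3))
```

```text
[ 0.61907016 -0.1037895   0.1991997 ] [179.90716882   0.1968531  120.90181325] 5.5 [ 0.44284366 -0.9947093  -2.61292962] [-0.07669714 -0.00909922 -0.01078928] 0.011040026245367792
```

View pics/w3.png

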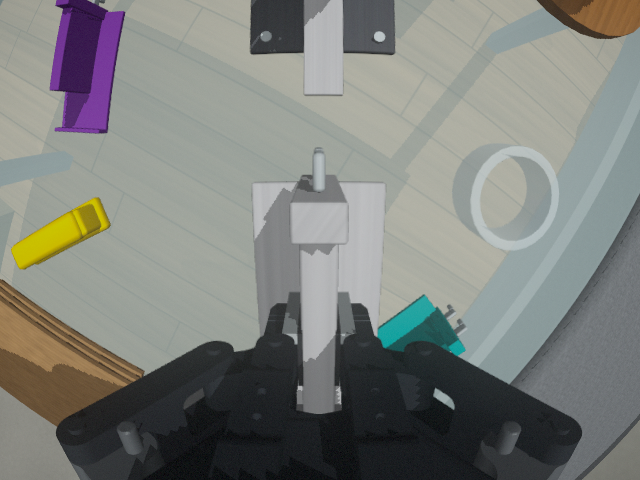

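View pics/s3.png

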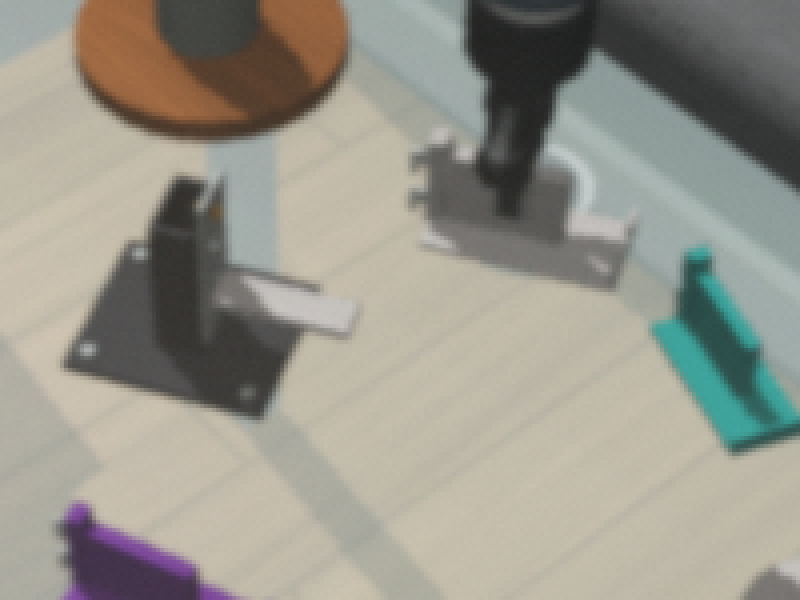

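The bracket is held level, and the rest lies ahead with its front edge at (304–343, 95) and foot corners at (251,53) and (395,52). Next an enlarged crop of that region.

Run:
```python
from h import *;import pickle
d,o=pickle.load(open("w3.pkl","rb"));f=d["wrist"]["frame"]
cv2.imwrite("pics/w3a.png",cv2.resize(f[0:110,240:410],None,fx=4.7,fy=4.7,interpolation=3))
cv2.imwrite("pics/w3b.png",cv2.resize(f[140:250,240:400],None,fx=5,fy=5,interpolation=3))
```

```text
(no output)
```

View pics/w3a.png

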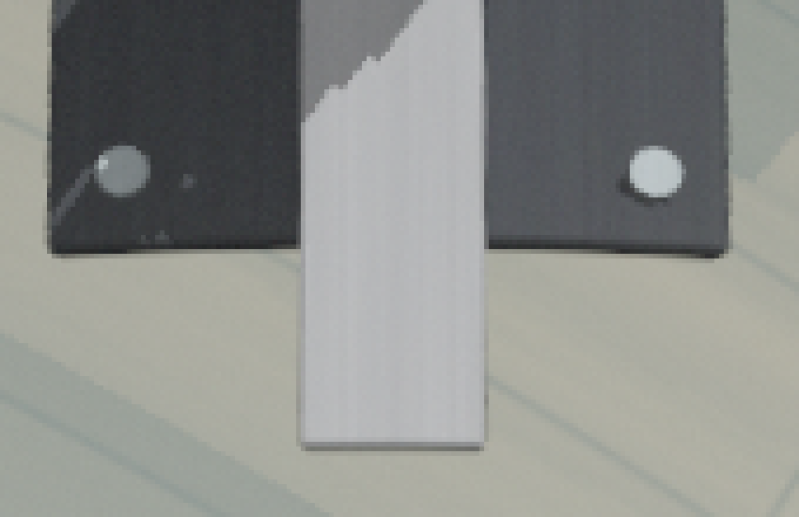

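View pics/w3b.png

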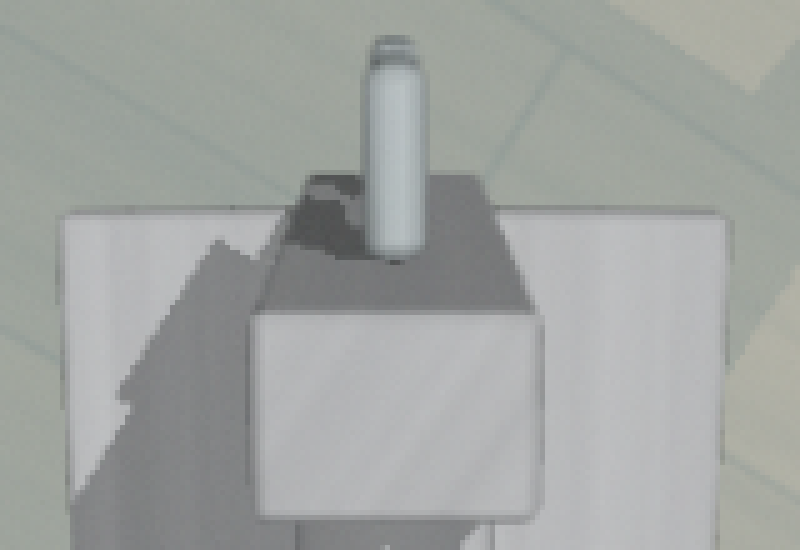

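Run:
```python
from h import *;import pickle
from scipy.optimize import least_squares
d,o=pickle.load(open("w3.pkl","rb"));c=d["wrist"]
A=lambda x,y:np.array((240+x/4.7-.4,y/4.7-.4));B=lambda x,y:np.array((240+x/5-.4,140+y/5-.4))
L,Rr=A(302,441),A(484,441)
for z in (.046,.050,.054,.058):
    p,q=atz(c,*L,z,True),atz(c,*Rr,z,True);v=q-p
    l2=atz(c,*A(302,2),z,True);r2=atz(c,*A(484,2),z,True)
    e=(l2+r2)/2-(p+q)/2
    print(z,"w",np.linalg.norm(v).round(4),"mid",((p+q)/2)[:2].round(4),"yaw front",(np.degrees(np.arctan2(v[1],v[0]))+90).round(2),"yaw axis",np.degrees(np.arctan2(e[1],e[0])).round(2), "width far",np.linalg.norm(r2-l2).round(4))
p,q=atz(c,*A(50,245),.008,True),atz(c,*A(727,245),.008,True);v=q-p
print("foot",np.linalg.norm(v),((p+q)/2).round(4),np.degrees(np.arctan2(v[1],v[0]))+90)
p,q=atz(c,*A(124,171),.01,True),atz(c,*A(656,171),.01,True);v=q-p
print("screws",np.linalg.norm(v),((p+q)/2).round(4),np.degrees(np.arctan2(v[1],v[0]))+90)
mod=np.array([[0,8,70],[0,-8,70],[-12,8,70],[-12,-8,70],[-3,30,5],[-3,-30,5]])/1e3
px=np.array([B(252,313),B(538,313),B(257,520),B(538,520),B(62,213),B(728,213)])
R0=Rn.from_euler('xyz',o["eef_rot"],degrees=True)
def f(p):
    P=Rn.from_euler('z',p[3]).apply(mod)+p[:3];return (proj(c,P,True)-px).ravel()
s=least_squares(f,[.59,-.05,.175,2.11]);print(s.x.round(4),np.degrees(s.x[3]),s.fun.round(1))
t=s.x[3];g=s.x[:2]-.055*np.array([np.cos(t),np.sin(t)]);print("grip implied",g,o["tool_pos"][:2])
print("tip lower claw front pred",)
```

```text
0.046 w 0.03 mid [ 0.5672 -0.011 ] yaw front 121.25 yaw axis 121.01 width far 0.0305
0.05 w 0.0296 mid [ 0.5674 -0.0114] yaw front 121.25 yaw axis 121.01 width far 0.0301
0.054 w 0.0292 mid [ 0.5676 -0.0118] yaw front 121.25 yaw axis 121.01 width far 0.0297
0.058 w 0.0288 mid [ 0.5678 -0.0122] yaw front 121.25 yaw axis 121.01 width far 0.0292
foot 0.12773951589589136 [0.5441 0.027  0.008 ] 121.26627869578114
screws 0.09957961214962935 [0.5372 0.0388 0.01  ] 121.30449894111719
[ 0.5901 -0.0562  0.1696  2.1143] 121.13880354835673 [-0.2 -0.2  0.6 -0.3 -0.3  0.1 -0.1 -0.   0.3  0.4 -0.3  0.2]
grip implied [ 0.61855607 -0.10331479] [ 0.61907016 -0.1037895 ]
tip lower claw front pred
```

Run:
```python
from h import *;from station import arm
o=arm.get_obs();print(o["time"],delta(o,[.5652,-.0075,.20],121).round(4))
```

```text
5.5 [ 0.1103  0.0032 -0.0012  0.0016  0.0034 -0.0017]
```

Request:
move_arm(deltas=[[0.03, 0.001, 0.01, 0.001, 0.003, -0.002], [0.07, 0.003, 0.03, 0.001, 0.003, -0.002], [0.1, 0.003, 0.05, 0.001, 0.003, -0.002], [0.11, 0.003, 0.07, 0.001, 0.003, -0.002], [0.11, 0.003, 0.09, 0.001, 0.003, -0.002], [0.11, 0.003, 0.095, 0.001, 0.003, -0.002], [0.11, 0.003, 0.095, 0.001, 0.003, -0.002], [0.11, 0.003, 0.095, 0.001, 0.003, -0.002]])

```text
time: 6.3
tool_pos: [0.5663, -0.0084, 0.1046]
eef_rot: [179.9, 0.1, 121.0]
wrist_force: [-0.4, -0.1, -1.2]
finger_gap: 0.011
```

```bash
cat > snap.py <<'E'
import sys
from h import *;from station import arm;import pickle
k=sys.argv[1];ns=sys.argv[2:] or ("wrist","side","top")
d={n:arm.camera(n) for n in ns};o=arm.get_obs();print(o["tool_pos"],o["eef_rot"],o["time"],o["wrist_force"],o["moment"],o["finger_gap"])
pickle.dump((d,o),open(f"{k}.pkl","wb"))
im=[]
if "wrist" in d: cv2.imwrite(f"pics/{k}w.png",d["wrist"]["frame"])
if "side" in d: cv2.imwrite(f"pics/{k}s.png",cv2.resize(d["side"]["frame"][175:265,250:370],None,fx=6,fy=6,interpolation=3))
E
python3 snap.py p4
```

```text
[ 0.56627016 -0.00842508  0.10479817] [1.79877756e+02 8.17134970e-02 1.20974089e+02] 6.45 [ 0.65698707 -0.02606754 -2.22609851] [ 0.00276534  0.00676121 -0.01436629] 0.0112274314128627
```

View pics/p4w.png

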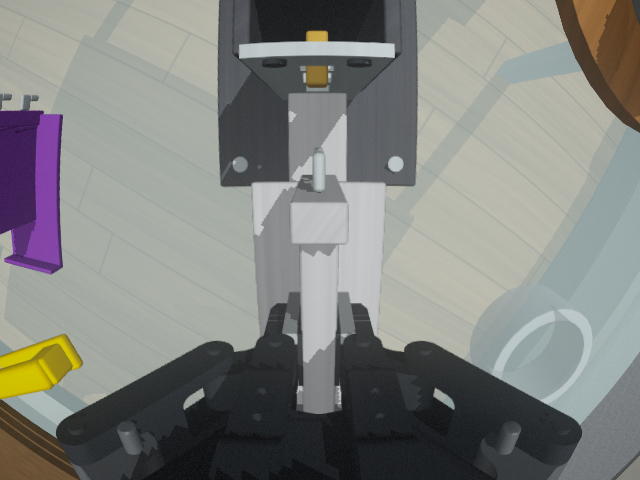

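View pics/p4s.png

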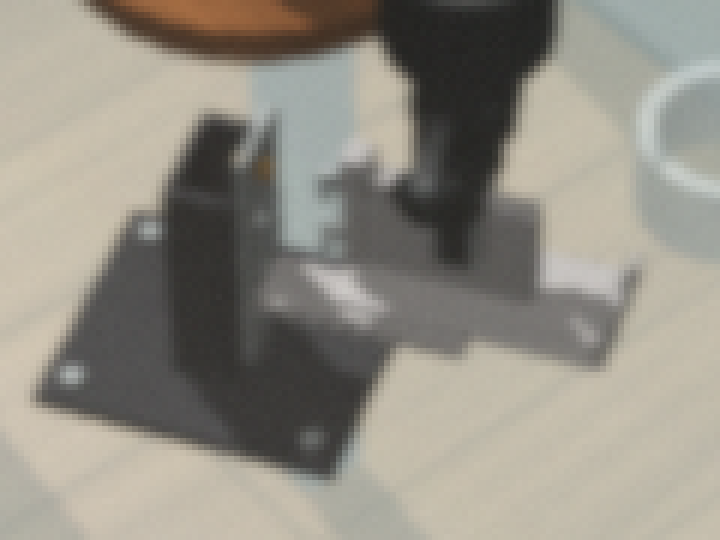

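Wrist view: strip top edge spans (240–394, 50), catch at (317,75), rest centred at column 317, claws at 319. That puts the lateral error near 0.5 mm. Next I feel for the rest.

Request:
move_arm(deltas=[[0, 0, 0.005, 0, 0, 0], [0, 0, 0.01, 0, 0, 0], [0, 0, 0.015, 0, 0, 0], [0, 0, 0.02, 0, 0, 0], [0, 0, 0.02, 0, 0, 0], [0, 0, 0.02, 0, 0, 0]])

```text
time: 7.05
tool_pos: [0.5661, -0.0084, 0.0845]
eef_rot: [179.9, 0.1, 121.0]
wrist_force: [-0.0, -0.7, -1.9]
finger_gap: 0.011
```

Request:
move_arm(deltas=[[0, 0, 0.002, 0, 0, 0], [0, 0, 0.002, 0, 0, 0], [0, 0, 0.002, 0, 0, 0]])

```text
time: 7.35
tool_pos: [0.5662, -0.0084, 0.0826]
eef_rot: [179.9, 0.1, 121.0]
wrist_force: [-0.2, 0.1, -2.3]
finger_gap: 0.0112
```

Request:
move_arm(deltas=[[0, 0, 0.002, 0, 0, 0], [0, 0, 0.002, 0, 0, 0], [0, 0, 0.002, 0, 0, 0]])

```text
time: 7.65
tool_pos: [0.5662, -0.0084, 0.0805]
eef_rot: [179.9, 0.1, 121.0]
wrist_force: [-0.1, -0.1, -1.7]
finger_gap: 0.0114
```

Request:
move_arm(deltas=[[0, 0, 0.002, 0, 0, 0], [0, 0, 0.002, 0, 0, 0], [0, 0, 0.002, 0, 0, 0]])

```text
time: 7.95
tool_pos: [0.5665, -0.0085, 0.0789]
eef_rot: [179.9, 0.1, 121.0]
wrist_force: [-0.2, -0.2, 2.5]
finger_gap: 0.0112
```

Request:
move_arm(deltas=[[0, 0, 0.001, 0, 0, 0], [0, 0, 0.001, 0, 0, 0], [0, 0, 0.001, 0, 0, 0]])

```text
time: 8.25
tool_pos: [0.5665, -0.0084, 0.078]
eef_rot: [179.9, 0.1, 121.0]
wrist_force: [-1.7, -0.0, 3.0]
finger_gap: 0.0115
```

Request:
move_arm(deltas=[[0, 0, -0.001, 0, 0, 0], [0, 0, -0.001, 0, 0, 0], [0, 0, -0.001, 0, 0, 0]])

```text
time: 8.55
tool_pos: [0.5665, -0.0084, 0.079]
eef_rot: [179.9, 0.1, 121.0]
wrist_force: [-0.5, -1.2, 3.2]
finger_gap: 0.011
```

Run:
```python
from h import *;from station import arm
o=arm.get_obs();print(o["time"],o["tool_pos"],o["wrist_force"],o["moment"])
```

```text
8.55 [ 0.56649643 -0.00843839  0.07900989] [-0.48937697 -1.19756715  3.19342838] [0.09266875 0.25691744 0.04262765]
```

Contact is at TCP z ≈ 0.0795: the force jumps by about 5 N, the preload. So the underside is at ≈54.7 mm and Z ≈ 50.7 mm, which fits the depth estimate of the rest and strip top (48–50). Entry needs TCP z ≈ 0.085.

Request:
move_arm(deltas=[[0, 0, -0.003, 0, 0, 0], [0, -0.001, -0.006, 0, 0, 0], [0.008, -0.001, -0.006, 0, 0, 0], [0.016, -0.001, -0.006, 0, 0, 0], [0.024, -0.001, -0.006, 0, 0, 0], [0.024, -0.001, -0.006, 0, 0, 0], [0.024, -0.001, -0.006, 0, 0, 0]])

```text
time: 9.25
tool_pos: [0.5531, 0.012, 0.0849]
eef_rot: [179.9, 0.1, 121.0]
wrist_force: [-0.5, -0.4, -2.1]
finger_gap: 0.0112
```

```bash
python3 snap.py p5
```

```text
[0.55346708 0.01154105 0.08499206] [1.79863202e+02 9.40399046e-02 1.20975498e+02] 9.4 [-0.36344717 -0.69013597 -1.5638627 ] [-0.03264947  0.05166991  0.01209519] 0.011306908899870044
```

View pics/p5w.png

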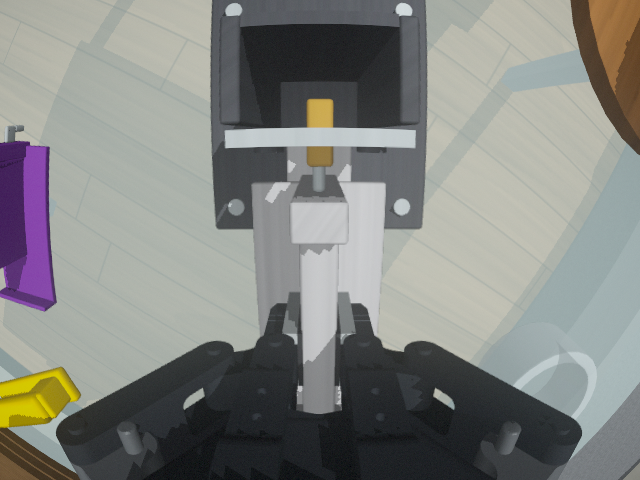

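View pics/p5s.png

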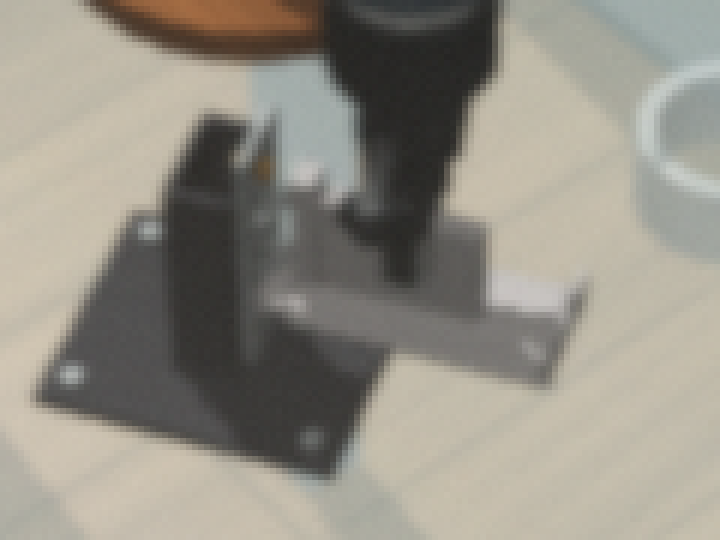

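Lateral alignment is good: strip centred at column 320, claw and spine at 319.5. Next I enter in small steps, watching the force.

Request:
move_arm(deltas=[[0.003, 0, 0, 0, 0, 0], [0.006, 0, 0, 0, 0, 0], [0.007, 0, 0, 0, 0, 0], [0.007, 0, 0, 0, 0, 0]])

```text
time: 9.8
tool_pos: [0.5497, 0.0177, 0.085]
eef_rot: [179.9, 0.1, 121.0]
wrist_force: [0.1, 0.2, -2.4]
finger_gap: 0.0112
```

Request:
move_arm(deltas=[[0.002, 0, 0, 0, 0, 0], [0.004, 0, 0, 0, 0, 0], [0.004, 0, 0, 0, 0, 0]])

```text
time: 10.1
tool_pos: [0.5476, 0.0213, 0.085]
eef_rot: [179.9, 0.1, 121.0]
wrist_force: [-0.5, -1.4, -2.9]
finger_gap: 0.0109
```

Request:
move_arm(deltas=[[0.001, 0, 0, 0, 0, 0], [0.003, 0, 0, 0, 0, 0], [0.003, 0, 0, 0, 0, 0]])

```text
time: 10.4
tool_pos: [0.546, 0.024, 0.085]
eef_rot: [179.9, 0.1, 121.0]
wrist_force: [-0.4, 0.3, -2.4]
finger_gap: 0.0111
```

Request:
move_arm(deltas=[[0.001, 0, 0, 0, 0, 0], [0.002, 0, 0, 0, 0, 0], [0.002, 0, 0, 0, 0, 0]])

```text
time: 10.7
tool_pos: [0.5453, 0.0254, 0.0851]
eef_rot: [179.8, 0.1, 121.0]
wrist_force: [1.4, -2.5, -3.5]
finger_gap: 0.0112
```

Request:
move_arm(deltas=[[0.001, 0, 0, 0, 0, 0], [0.0015, 0, 0, 0, 0, 0], [0.0015, 0, 0, 0, 0, 0]])

```text
time: 11.0
tool_pos: [0.5454, 0.0255, 0.0852]
eef_rot: [179.8, 0.3, 121.1]
wrist_force: [3.5, -10.7, -4.5]
finger_gap: 0.0109
```

```bash
python3 snap.py p6
python3 - <<'E'
from h import *;import pickle
d,o=pickle.load(open("p6.pkl","rb"));cv2.imwrite("pics/p6a.png",cv2.resize(d["wrist"]["frame"][90:250,230:410],None,fx=4,fy=3.7,interpolation=3))
E
```

```text
[0.5453592  0.02549511 0.08516668] [179.80632467   0.26854779 121.05240295] 11.15 [  3.2690973  -10.14688931  -4.47549589] [-1.42545409 -0.44797037  0.12094328] 0.010860670882369852
```

View pics/p6a.png

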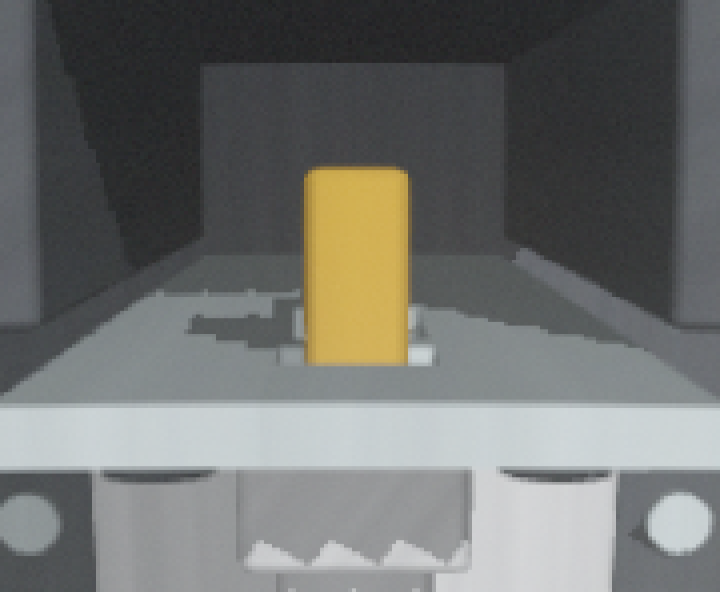

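The claws are through, the spine is flat on the strip and the catch is pushed in, with about 11 N of push. Next I relax the push slightly and go down.

Request:
move_arm(deltas=[[0, 0, 0, 0, 0, 0], [0, 0, 0.001, 0, 0, 0], [0, 0, 0.003, 0, 0, 0], [0, 0, 0.004, 0, 0, 0], [0, 0, 0.005, 0, 0, 0], [0, 0, 0.005, 0, 0, 0]])

```text
time: 11.75
tool_pos: [0.5456, 0.0255, 0.0801]
eef_rot: [179.8, 0.3, 121.1]
wrist_force: [2.6, -3.4, -2.0]
finger_gap: 0.0109
```

Request:
move_arm(deltas=[[0, 0, 0.0015, 0, 0, 0], [0, 0, 0.003, 0, 0, 0], [0, 0, 0.003, 0, 0, 0]])

```text
time: 12.05
tool_pos: [0.5458, 0.0255, 0.0773]
eef_rot: [179.8, 0.3, 121.1]
wrist_force: [0.1, -2.9, 4.5]
finger_gap: 0.0109
```

Request:
move_arm(deltas=[[0, 0, 0.001, 0, 0, 0], [0, 0, 0.0015, 0, 0, 0], [0, 0, 0.0015, 0, 0, 0]])

```text
time: 12.35
tool_pos: [0.5458, 0.0256, 0.076]
eef_rot: [179.8, 0.3, 121.1]
wrist_force: [-0.9, -3.4, 4.3]
finger_gap: 0.011
```

Request:
move_arm(deltas=[[0, 0, 0.0005, 0, 0, 0], [0, 0, 0.001, 0, 0, 0], [0, 0, 0.001, 0, 0, 0]])

```text
time: 12.65
tool_pos: [0.5459, 0.0256, 0.0753]
eef_rot: [179.8, 0.3, 121.1]
wrist_force: [-0.2, -2.6, 7.3]
finger_gap: 0.0113
```

```bash
cat > z.py <<'E'
import sys
from h import *;import pickle
k=sys.argv[1]
d,o=pickle.load(open(k+".pkl","rb"));cv2.imwrite(f"pics/{k}a.png",cv2.resize(d["wrist"]["frame"][90:250,230:410],None,fx=4,fy=3.7,interpolation=3))
E
python3 snap.py p7 wrist side; python3 z.py p7
```

```text
[0.5458313  0.0255648  0.07534116] [179.76382641   0.29085894 121.06474317] 12.75 [ 0.08055979 -2.95153643  7.56473766] [-0.21463946  0.30152389  0.05555839] 0.011192491326776506
```

View pics/p7a.png

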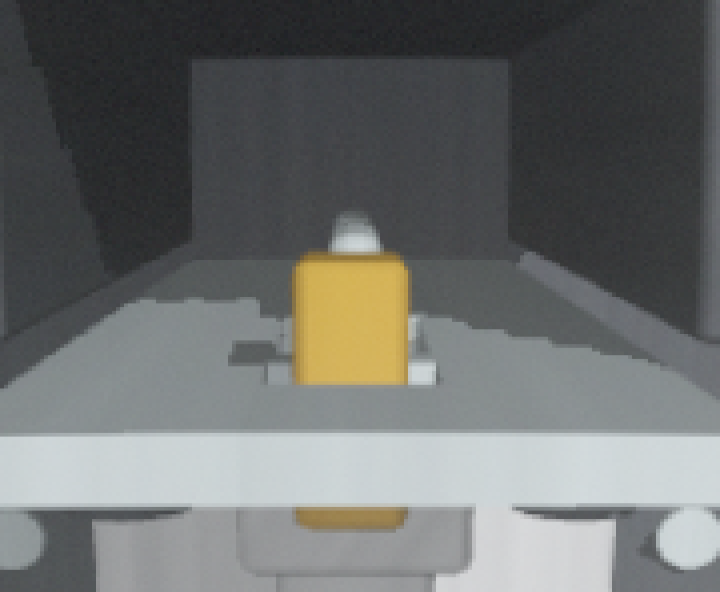

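The catch's brass tip now stands out over the spine top at crop (350,518), so it has snapped. A light tug upward should confirm it.

Request:
move_arm(deltas=[[0, 0, -0.0005, 0, 0, 0], [0, 0, -0.001, 0, 0, 0], [0, 0, -0.001, 0, 0, 0]])

```text
time: 13.05
tool_pos: [0.5458, 0.0256, 0.0761]
eef_rot: [179.8, 0.3, 121.1]
wrist_force: [-0.2, -2.3, 0.4]
finger_gap: 0.0109
```

The force fell from 7.5 N to 0.4 N over 0.8 mm, so the catch is holding. The spring alone would have lost only about 1 N. Next I release.

Request:
move_arm(deltas=[[0, 0, 0, 0, 0, 0], [0, 0, 0, 0, 0, 0], [0, 0, 0, 0, 0, 0], [0, 0, 0, 0, 0, 0], [0, 0, 0, 0, 0, 0], [0, 0, 0, 0, 0, 0]], claw=0.6)

```text
time: 13.65
tool_pos: [0.5457, 0.0256, 0.0761]
eef_rot: [179.8, 0.3, 121.1]
wrist_force: [0.4, -1.0, -0.1]
finger_gap: 0.0513
```

```bash
python3 snap.py p8 wrist; python3 z.py p8
```

```text
[0.54574209 0.02560576 0.07612545] [179.77009129   0.28569684 121.06215463] 13.7 [ 0.41285643 -0.2422927   0.12050097] [ 0.0574214  -0.05033362 -0.0114845 ] 0.051414467273272375
```

View pics/p8w.png

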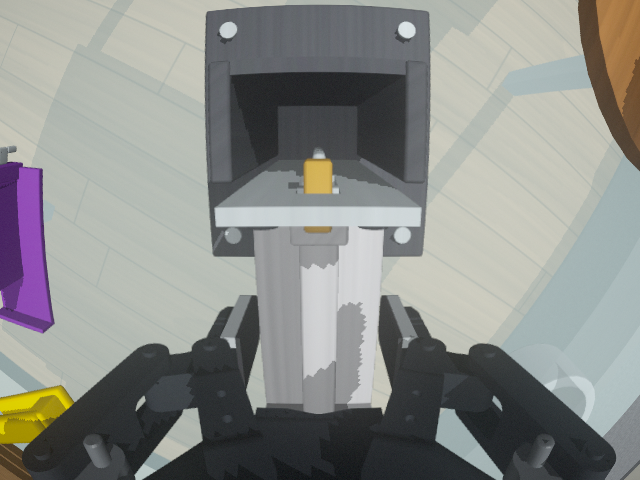

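The fingers are clear at (240,320) and (400,320), and the shelf stays hooked with the catch at (318,229) over the spine. Retreating straight up.

Request:
move_arm(deltas=[[0, 0, -0.01, 0, 0, 0], [0, 0, -0.03, 0, 0, 0], [0, 0, -0.06, 0, 0, 0], [0, 0, -0.1, 0, 0, 0], [-0.03, 0, -0.15, 0, 0, 0], [-0.06, 0, -0.15, 0, 0, 0], [-0.06, 0, -0.15, 0, 0, 0], [-0.06, 0, -0.15, 0, 0, 0], [-0.06, 0, -0.15, 0, 0, 0], [-0.06, 0, -0.15, 0, 0, 0]])

```text
time: 14.7
tool_pos: [0.5747, -0.0247, 0.2256]
eef_rot: [179.9, 0.2, 121.1]
wrist_force: [-0.5, -0.2, -0.3]
finger_gap: 0.0514
```

```bash
python3 snap.py p9
python3 - <<'E'
from h import *;import pickle
d,o=pickle.load(open("p9.pkl","rb"));c=d["wrist"];f=c["frame"]
d0=pickle.load(open("c0.pkl","rb"))
for n in ("top","side"):
    df=cv2.absdiff(d[n]["frame"],d0[n]["frame"]).max(2)
    for k,b in {"top":{"jar":(150,135,225,205),"tape":(282,125,326,170),"tin":(440,175,482,217),"stapler":(385,268,437,312)},"side":{"tin":(422,288,465,333),"stapler":(325,305,352,362),"jar":(270,118,315,170)}}[n].items():
        print(n,k,(df[b[1]:b[3],b[0]:b[2]]>40).sum())
cv2.imwrite("pics/p9top.png",d["top"]["frame"])
E
```

```text
[ 0.57531477 -0.02486727  0.22590524] [179.82115406   0.24377841 121.10668897] 14.85 [6.77725301e-04 6.27336124e-01 6.85878857e-01] [-0.00505229 -0.02955494 -0.00939961] 0.05156735472667327
top jar 0
top tape 177
top tin 0
top stapler 0
side tin 6
side stapler 0
side jar 0
```

View pics/p9w.png

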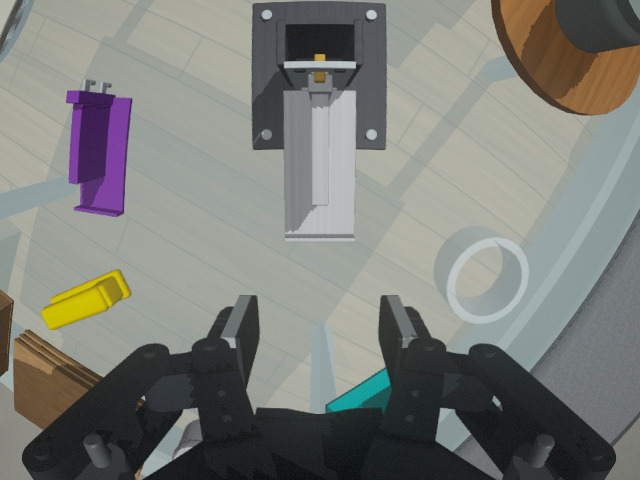

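View pics/p9s.png

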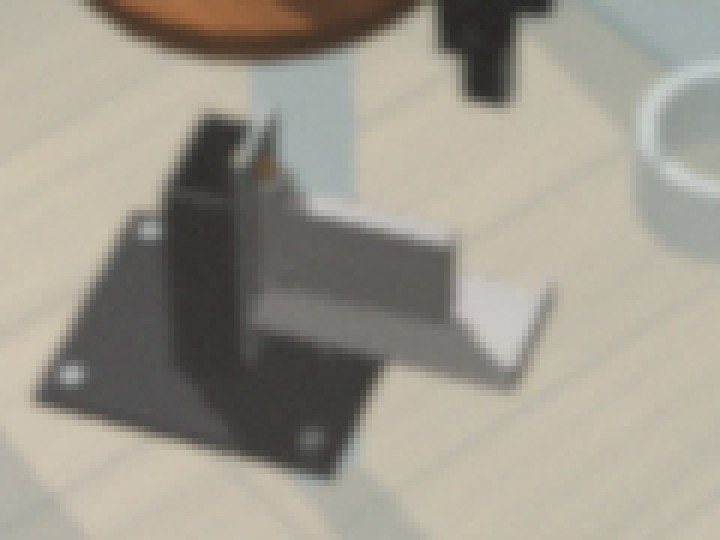

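Run:
```python
from h import *;import pickle
d,o=pickle.load(open("p9.pkl","rb"))
t=np.radians(121.2);O=np.array([.5162,.0735])
for n in ("side","top"):
    P,_=cloud(d[n],220,150,400,300);q=P[:,:2]-O
    x=q@[np.cos(t),np.sin(t)];y=q@[-np.sin(t),np.cos(t)];z=P[:,2]
    for nm,m in (("tray",(x<-.02)&(x>-.12)&(abs(y)>.01)&(abs(y)<.026)&(abs(z-.055)<.012)),("rib",(x<-.02)&(x>-.085)&(abs(y)<.005)&(abs(z-.11)<.012))):
        if m.sum()>10:
            A=np.c_[x[m],y[m],np.ones(m.sum())];s=np.linalg.lstsq(A,z[m],rcond=None)[0];print(n,nm,m.sum(),"pitch/roll deg",np.degrees(s[:2]).round(2),"z at 0",s[2].round(4),"y",y[m].mean().round(4))
```

```text
side tray 208 pitch/roll deg [1.08 0.22] z at 0 0.0565 y 0.0091
side rib 56 pitch/roll deg [0.47 5.58] z at 0 0.1092 y 0.0007
```

View pics/p9top.png

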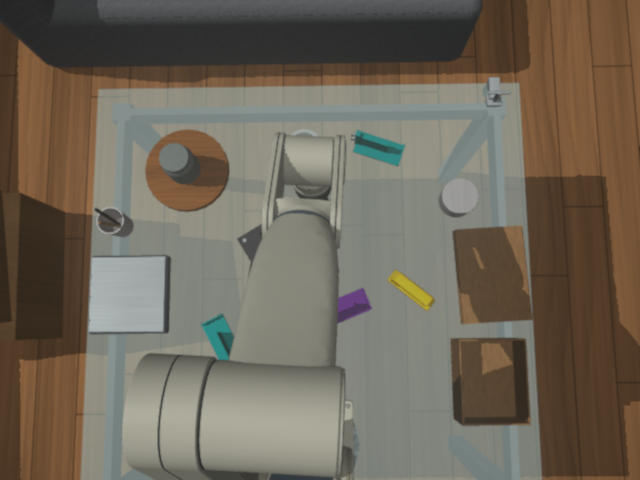

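The arm hides the tape in the top view, which explains that pixel difference; in the side view it stands where it was. The tray is level within about 1°. Handing in.

```bash
python3 -c "
from station import arm
print(arm.close_job())"
```

```text
the job is handed in; nothing more can be done
None
```

The aluminium shelf is hanging on the upright with both claws in the slots and the brass catch snapped out over the spine. I let go, backed off and handed the job in at about 15 s.

- **Height:** I felt the rest at an underside height of about 54.7 mm, which gives Z ≈ 50.7 mm. That is 1–3 mm above the camera depth estimate of 48–50 mm. I trusted the touch.
- **Forces:** The largest wrist-force reading at the end of a move was about 11 N, as the spine met the strip. Readings come only at the end of each move, so brief peaks between them were not seen.
- **Catch:** It is visible over the spine top in the wrist pictures. On a light upward tug of 0.8 mm the force fell from 7.5 N to 0.4 N. The rest's spring alone would have lost about 1 N, so the catch is holding.
- **Level and centring:** The tray measures about 1° off level by depth, the line of sight is roughly centred (about 0.7 mm off by depth), and the robot touches nothing. A 5.6° sideways slope from the narrow rib top came from only 56 depth points across 10 mm, so I took it as noise against the tray's 0.2°.
- **Bystanders:** The jar, stapler and tin show no change in the before-and-after pictures. The arm hid the tape in the last top view, so its pixel check there failed; by eye it stands in the same place in the side pictures taken before hooking and after release.

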